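# Load the engraving box and close its cover onto the interlock switch

### The job

Slide the engraving box's cover all the way back, lay the long flat wooden block flat on the floor of the chamber and let go of it, then slide the cover shut over it until the roller lever of the switch at the box end just clicks, which it does as its arm comes parallel with the end of the box. Stop there, do not drive the lever on into its overtravel, let go so that the cover keeps the switch pressed, and leave the other two blocks where they are.

Things in the scene. Friction and masses are not known exactly. Their poses are not given: they have to be found in the camera images.
- engraving_box: Low grey fixed metal box, 160 (x) x 262 (y) mm, rails' top at 56 mm. Origin on the worktop under the centre of its chamber. From y = -50 to -185 mm it runs on as a drive housing of rim height, over which the open cover slides; at y = +77 mm is its end face, the switch end. Its own y axis is the cover's closing direction.
- chamber (a point): Centre of the chamber's floor, 12 mm above the worktop. The chamber is open at the top, inside 134 mm (box x) by 100 mm (box y); its rim is 33 mm above the floor.
- cover (a joint): Slide of the flat aluminium cover (142 mm along y, 142 wide, top at 51 mm, front edge turned up to 58). 0: front edge flush with the box's end face; grows as it opens to the box's -y: 0.127 clears the chamber, 0.133 is the stop. Negative: it hangs out past the end face (stop at -0.045). About 4 N of friction; it stays where left. Its edge first meets the roller between 0.012 and 0.032.
- cover_grip (a point): Top centre of the black grip bar on the cover, 81 mm above the worktop. The bar is 70 mm along the box's x, 14 mm thick along the box's y, and stands 30 mm tall on the plate.
- switch_lever (a joint): Swing of the roller lever about its vertical pivot. 0: at rest, leaning over the end wall towards the chamber. The closing cover's front edge pushes the roller and it grows; at 0.40 the arm is parallel with the box's end face and the switch clicks on (off again below 0.36). 0.40 to 0.58 is allowed travel (about 11 mm more of cover); past 0.58 is harmful overtravel.
- roller (a point): Roller end of the lever, on the roller's axis at the arm's height, 60 mm above the worktop. The steel arm lies level, 60 mm from pivot to roller; the white roller, 20 mm in diameter, hangs below it. A light spring (about 1 N at the roller) returns the lever; the cover's friction holds against it.
- pivot (a point): Pivot of the lever on the black limit switch (44 x 46 mm, 45 mm tall), 60 mm above the worktop, beside the box's switch end at about x = +100, y = +83 to +94 mm in the box's frame (differs from one setup to another).
- long_block: The block to engrave: long flat wooden offcut, 40 (x) x 120 (y) x 20 (z) mm, origin at the centre of its underside. Loose on the worktop.
- thick_block: Another wooden offcut, 45 x 90 x 38 mm, thicker and shorter; leave it. Origin at the centre of its underside.
- short_block: Another wooden offcut, 38 x 60 x 19 mm, half as long; leave it. Origin at the centre of its underside.

How it is judged:
By the outcome, as a careful person would: the job done as asked, in the order asked, and still so for the second after the job is handed in, with the robot touching nothing.
It also fails if it takes over 67 s, if anything falls off the work surface, if the arm or the gripper's body presses on something with over 40 N, if the wrist force passes 120 N, or if a joint passes its speed limit or range.

### The arm

A 7-joint arm with a two-finger parallel gripper is mounted at the origin on a cart in front of the work surface, level with it; the furniture and walls round the work are solid. World frame = base frame: x ahead of the robot, y to its left, z up, the work surface at z = 0. Lengths are in mm, angles in degrees, forces in N, time in s.
With the tool pointing down it reaches from about 400 to 850 mm from the base axis. Payload 10.4 kg.
Tool frame: the origin (TCP) lies between the finger pads; the fingertips stand 25 mm ahead of it and the grasp point (between the pads) lies 6 mm ahead of it; z points along the fingers, y is the line along which they close (so a half turn about z gives the same grasp; the last joint's range is limited). The gripper opens to 87 mm and grips with 3 to 60 N. Pads are 19 mm wide; open, the fingers measure 117 mm over their backs; the gripper's body (75 mm by 190 mm) begins 51 mm behind the grasp point.
Start: joints at [-74.29, 19.034, -3.707, 83.658, 1.238, 77.344, -5.071], TCP at [182.775, 597.698, 247.576] pointing down, gripper open.
Joint ranges: [-148.97, 148.97], [-28.65, 121.19], [-84.17, 76.75], [9.2, 138.47], [-72.65, 252.65], [3.7, 117.97], [-149.18, 149.18]. Speed limits (degrees/s): [127.2, 127.2, 159.86, 159.86, 180, 180, 180].

### API

Orientations are given as [roll, pitch, yaw] about the fixed x, y, z axes, in that order (R = Rz(yaw) Ry(pitch) Rx(roll)).
In Python, from rig import robot gives the robot as it stands.
- The arm moves only by the tool carry_out, never from a script. Its arguments are lists of equal length, an entry for each row: "fingers": the opening, from 0 (shut) to 1 (fully open); "travel": the shift along the tool's x, y, z in cm, a list of three; "turn": the turn, a rotation vector about the tool's x, y, z in rad, a list of three. In form: {"fingers": [fingers, ...], "travel": [[dx, dy, dz], ...], "turn": [[ax, ay, az], ...]}. A call has 1 to 20 rows; each row shifts and turns the commanded pose from where the row before left it, along the tool's axes as they then stand; what a row does not reach is not made up. A row lasts 1/10 s, in which the tool goes at most 50 mm and 8.59 degrees, less where a joint would pass 70% of its speed; a pose out of reach is approached as far as the arm can. A call with a gripper value outside its range is refused whole. The fingers move at their own pace and stop on an object; the grip force is fixed at half the most. Time passes only in rows, so rows that do not move let the fingers close. It gives the time, the measured TCP pose, the force, the opening and the grip force at its end, in the units of the state.
- robot.read_state(): the state, without advancing time (a new reading comes with each control period).
- robot.grab_frame(name): name is "scene" or "top"; returns a dict with "color" (420x560x3 uint8, red, green, blue), "depth" (420x560 float32, mm along the optical axis (not along the pixel's ray), 0 where there is no reading), "mtx" (3x3 intrinsics, pixels), "k1" (the pictures are not rectified: a ray, as slopes to the right and down, at radius r is drawn at 1 + k1 r^2 times it, then the intrinsics apply), "xyz" and "attitude" of the camera in the world. Camera axes: x right, y up, looking along -z (the intrinsics and any distortion apply to the point x, -y, -z); pixel columns grow to the right and rows downward; lengths in mm; the calibration is good to about 2 mm. A picture is of the moment at which its call begins.
- robot.hand_in(): hands the job in; it is judged then, once.
The state is a dict: "time_s": time; "qpos": joint angles; "joint_velocities": joint speeds; "tau": joint torques, N m; "tool_pos": TCP position; "orientation": TCP orientation; "force": force on the tool from outside, world axes, zero at the start; "torque": the same for the moment, N m; "width": finger opening in mm; "gripper_force": force on a finger pad.
Only numpy, scipy, OpenCV 4.12 (cv2) and the standard library are available. Lean on these libraries where they do the work, as an engineer would, in place of code of your own. Each camera call takes 0.05 s, during which the arm holds its last target. There are 200 camera calls.

## Working session

There is one attempt and no reset: what is moved stays moved. The work goes in short steps, Python scripts to look and compute and a tool call to move; the robot and the scene stay as the last step left them, time stands still between calls to the robot, and variables do not carry over. Pictures are saved under pics/ and viewed, at most 10 in all, crops included, and the job is handed in when it is done.

Besides the shell and the picture viewer there is one more tool, called after "Emit:" as a command line: name --argument value ..., lists and objects as JSON in quotes. carry_out: Moves the arm, as the interface text tells. Its arguments: {"type":"object","properties":{"fingers":{"type":"array"},"travel":{"type":"array"},"turn":{"type":"array"}},"required":["fingers","travel","turn"]}

```bash
ls; mkdir -p pics; cat > h.py <<'E'
import numpy as np, cv2
from scipy.spatial.transform import Rotation as R
from rig import robot
def rot(a): return R.from_euler('xyz',a,degrees=True).as_matrix()
def ray(f,uv):
    uv=np.atleast_2d(uv).astype(float)
    p=(np.c_[uv,np.ones(len(uv))]@np.linalg.inv(f['mtx']).T)[:,:2]
    q=p.copy()
    for _ in range(30): q=p/(1+f['k1']*(q**2).sum(1,keepdims=True))
    return np.c_[q[:,0],-q[:,1],-np.ones(len(q))]@rot(f['attitude']).T
def onplane(f,uv,z):
    d=ray(f,uv); c=np.array(f['xyz'])
    return c+d*((z-c[2])/d[:,2:])
def cloud(f):
    h,w=f['depth'].shape; u,v=np.meshgrid(np.arange(w),np.arange(h))
    return (np.array(f['xyz'])+ray(f,np.c_[u.ravel(),v.ravel()])*f['depth'].reshape(-1,1)).reshape(h,w,3)
def save(f,n): cv2.imwrite(f'pics/{n}.png',f['color'][:,:,::-1])
E
python3 - <<'E'
from h import *
for n in('scene','top'):
    f=robot.grab_frame(n); save(f,n+'0'); print(n,f['mtx'].tolist(),f['k1'],f['xyz'],f['attitude'])
s=robot.read_state(); print(s)
E
```

```text
pics
scene [[381.8586931820953, 0.0, 283.5394334306116], [0.0, 381.8586931820953, 207.70980988410494], [0.0, 0.0, 1.0]] -0.05709981559389437 [ 131.44130828 -786.36968026  791.62409884] [ 51.11996075  -1.25535381 -27.59346584]
top [[513.7758742228413, 0.0, 275.11869852097857], [0.0, 513.7758742228413, 210.06470215349023], [0.0, 0.0, 1.0]] 0.05213950989668295 [ 395.93847259   12.87943104 1368.47169036] [  5.96088523  -1.36209399 -88.49139204]
{'time_s': 0.1, 'qpos': array([-74.28960773,  19.06748701,  -3.70782969,  83.70061114,
         1.23905163,  77.34253171,  -5.07172955]), 'joint_velocities': array([ 0.06168101, -0.12011884, -0.02905045, -0.16067522, -0.08788157,
        0.03609029,  0.03467584]), 'tau': array([ 1.51420030e-03, -6.24535775e+01,  2.47191824e-02, -3.90731370e+01,
       -6.14559115e-02,  3.63139878e-02,  6.09622953e-05]), 'tool_pos': array([182.69905867, 597.38014194, 246.84781415]), 'orientation': array([-1.79929404e+02,  4.33222170e-03,  1.62995837e+02]), 'force': array([-0.33461355, -0.26804327, -0.19837181]), 'torque': array([ 0.04611385,  0.00537998, -0.00974165]), 'gripper_force': 0.0, 'width': 87.14166536721555}
```

View pics/scene0.png

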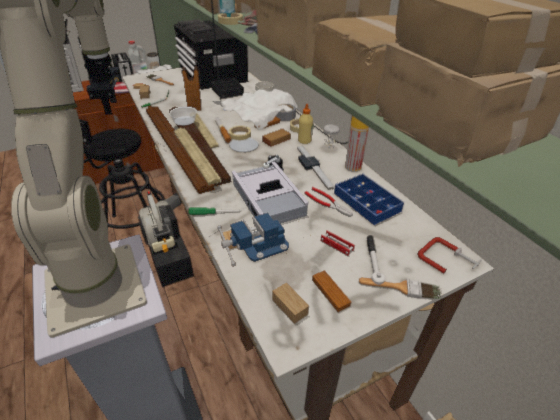

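View pics/top0.png

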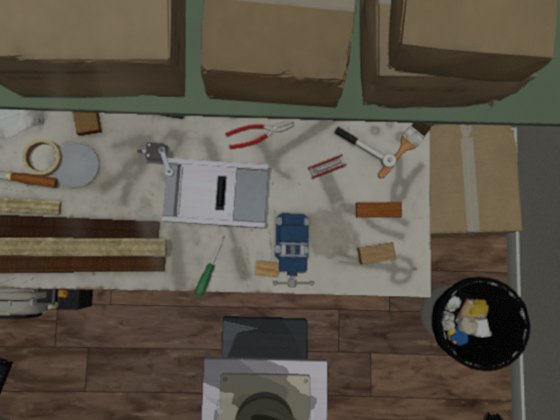

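The top view shows the box at about (215,195) with its switch end to the left (world +y). The roller is near (170,173) and the grip bar at (221,193). The long block is at (378,209), the thick block at (377,253) and the short block at (267,268).

```bash
python3 - <<'E'
from h import *
f=robot.grab_frame('top'); np.save('f0.npy',f,allow_pickle=True)
P=cloud(f); c=f['color']
crop=c[135:285,135:285]; big=cv2.resize(crop,(600,600),interpolation=cv2.INTER_CUBIC)
c2=cv2.resize(c[195:275,340:420],(200,200))
big=np.clip(big.astype(int)*1.4,0,255).astype(np.uint8); cv2.imwrite('pics/box.png',big[:,:,::-1])
hsv=cv2.cvtColor(c,cv2.COLOR_RGB2HSV)
print(hsv[209,378],hsv[253,377],hsv[268,267],c[209,378],c[120,300])
print('heights',[(uv,P[uv[1],uv[0]].round().tolist()) for uv in [(378,209),(377,253),(267,268),(300,125),(170,195),(200,195),(250,195),(221,193),(155,152),(169,172)]])
m=((hsv[...,1]>110)&(hsv[...,0]<25)).astype(np.uint8)
n,l,st,ce=cv2.connectedComponentsWithStats(m)
for i in range(1,n):
    if 150<st[i,4]<1500 and 100<ce[i,1]<290:
        ct=cv2.findContours((l==i).astype(np.uint8),0,2)[0][0]
        z=np.median(P[l==i][:,2])
        q=onplane(f,ct[:,0],z)[:,:2].astype(np.float32); print(ce[i].round(),st[i,4],'z',z.round(1),cv2.minAreaRect(q))
g=P[[180,185,190,195,200,205]][:,160:275,2].round()
print(g[3].tolist())
E
```

```text
[ 14 195  98] [ 17 113 113] [ 17 121 126] [98 58 23] [124 120 111]
heights [((378, 209), [547.0, -286.0, 27.0]), ((377, 253), [432.0, -281.0, 40.0]), ((267, 268), [385.0, 2.0, 19.0]), ((300, 125), [774.0, -77.0, 3.0]), ((170, 195), [566.0, 256.0, 50.0]), ((200, 195), [568.0, 180.0, 49.0]), ((250, 195), [572.0, 51.0, 47.0]), ((221, 193), [570.0, 123.0, 84.0]), ((155, 152), [677.0, 301.0, 46.0]), ((169, 172), [623.0, 259.0, 64.0])]
[ 87. 123.] 501 z 31.0 ((755.0806274414062, 483.461669921875), (61.88225173950195, 60.37227249145508), 11.567792892456055)
[404. 147.] 153 z 13.9 ((711.528076171875, -352.38714599609375), (41.81648254394531, 57.40418243408203), 52.678314208984375)
[ 34. 179.] 413 z 25.5 ((599.4684448242188, 611.2706298828125), (116.57845306396484, 25.6201171875), 83.97604370117188)
[379. 209.] 645 z 21.4 ((548.1605834960938, -288.5548095703125), (37.23609161376953, 119.28426361083984), 1.6487541198730469)
[ 31. 227.] 1261 z 26.2 ((478.0337829589844, 603.7620849609375), (51.211692810058594, 165.23052978515625), 1.4424234628677368)
[109. 229.] 931 z 25.7 ((478.0411682128906, 4
[... 190 characters left out ...]
6986694336)
[-0.0, 1.0, -4.0, -1.0, 41.0, 53.0, 53.0, 47.0, 49.0, 50.0, 50.0, 47.0, 50.0, 47.0, 44.0, 36.0, 21.0, 18.0, 59.0, 60.0, 56.0, 52.0, 55.0, 54.0, 52.0, 55.0, 50.0, 56.0, 53.0, 49.0, 57.0, 53.0, 58.0, 53.0, 48.0, 58.0, 49.0, 55.0, 52.0, 53.0, 49.0, 57.0, 50.0, 51.0, 49.0, 54.0, 52.0, 53.0, 46.0, 51.0, 52.0, 53.0, 51.0, 53.0, 54.0, 52.0, 47.0, 56.0, 80.0, 83.0, 81.0, 80.0, 82.0, 67.0, 56.0, 58.0, 46.0, 58.0, 50.0, 46.0, 52.0, 55.0, 55.0, 56.0, 1368.0, 43.0, 41.0, 1368.0, 46.0, 50.0, 52.0, 42.0, 42.0, 44.0, 46.0, 42.0, 49.0, 49.0, 43.0, 43.0, 47.0, 47.0, 50.0, 47.0, 42.0, 43.0, 45.0, 50.0, 42.0, 45.0, 47.0, 45.0, 44.0, 47.0, 39.0, 50.0, 47.0, -3.0, 5.0, -3.0, 5.0, 3.0, 1.0, -1.0, 2.0]
```

View pics/box.png

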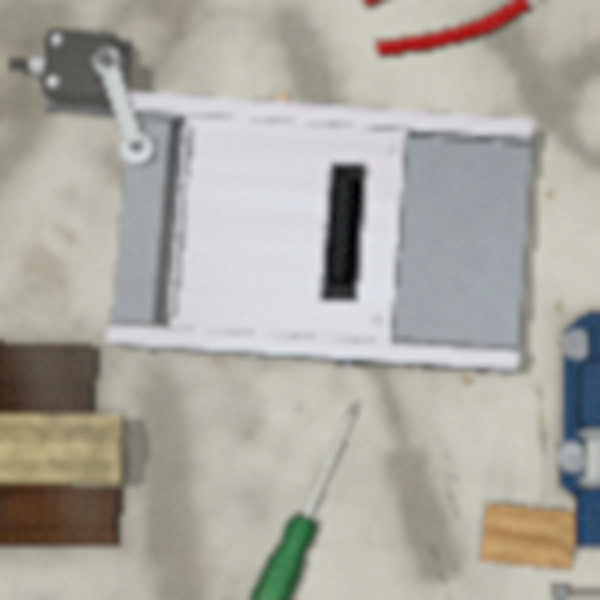

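The crop shows the rails' outer corners at about (135,95), (535,122), (520,368) and (107,343). The cover's front edge is at x≈180, the grip is centred at (345,232), the roller is at (137,148) and the pivot at (106,60).

```bash
python3 - <<'E'
from h import *
f=np.load('f0.npy',allow_pickle=True).item(); c=f['color']; hsv=cv2.cvtColor(c,cv2.COLOR_RGB2HSV)
U=lambda p:(np.array(p,float)+.5)/4-.5+135
def ang(a,b): d=np.array(b)-a; return np.degrees(np.arctan2(d[1],d[0]))
q=onplane(f,U([(135,95),(535,120),(520,368),(107,343)]),56); print('corners',q.round(1).tolist())
print('sides',[np.linalg.norm(q[i]-q[(i+1)%4]).round(1) for i in range(4)])
print('yaw y-axis',[ang(q[1][:2],q[0][:2])-90,ang(q[2][:2],q[3][:2])-90,'x',ang(q[2][:2],q[1][:2]),ang(q[3][:2],q[0][:2])])
print('roller,pivot',onplane(f,U([(137,148),(106,60)]),60).round(1).tolist())
# light mask: rails+cover
v=hsv[...,2].astype(int); 
m=np.zeros(v.shape,np.uint8); sub=(c[...,2].astype(int)>c[...,0].astype(int)-2)&(v>140); m[140:235,155:275]=sub[140:235,155:275]
ct=max(cv2.findContours(m,0,2)[0],key=cv2.contourArea)
r=cv2.minAreaRect(onplane(f,ct[:,0],56)[:,:2].astype(np.float32)); print('light',r)
m=np.zeros(v.shape,np.uint8); m[170:215,212:230]=v[170:215,212:230]<45
ct=max(cv2.findContours(m,0,2)[0],key=cv2.contourArea); M=cv2.moments(m,True); print('grip',onplane(f,[[M['m10']/M['m00'],M['m01']/M['m00']]],79),cv2.minAreaRect(onplane(f,ct[:,0],81)[:,:2].astype(np.float32)))
print('front edge',onplane(f,U([(190,118),(172,325)]),55).round(1).tolist(),'rear',onplane(f,U([(405,130),(393,343)]),51).round(1).tolist())
# second view: long block and grip in scene
g=robot.grab_frame('scene'); np.save('g0.npy',g,allow_pickle=True)
h=cv2.cvtColor(g['color'],cv2.COLOR_RGB2HSV); P=cloud(g)
m=((h[...,2]<40)).astype(np.uint8); m[:175]=0;m[200:]=0;m[:,:250]=0;m[:,290:]=0
print('black px',m.sum(),P[m>0].mean(0), onplane(g,[np.argwhere(m)[:,::-1].mean(0)],75))
m=((h[...,1]>200)&(h[...,0]<25)).astype(np.uint8); m[:265]=0;m[:,:305]=0;m[315:]=0;m[:,355:]=0
p=P[m>0]; t=p[p[:,2]>15]; print('block',m.sum(),t.mean(0),np.percentile(t,[2,98],axis=0))
E
```

```text
corners [[659.7, 263.8, 56.0], [651.6, 5.9, 56.0], [490.4, 11.0, 56.0], [499.1, 273.9, 56.0]]
sides [np.float64(258.0), np.float64(161.3), np.float64(263.0), np.float64(160.9)]
yaw y-axis [np.float64(-1.7950737692941914), np.float64(-1.8888973561197133), 'x', np.float64(-1.8263993666443326), np.float64(-3.6053763838406625)]
roller,pivot [[624.5, 260.2, 60.0], [681.1, 282.5, 60.0]]
light ((575.7695922851562, 141.01319885253906), (257.9602355957031, 162.91810607910156), 87.7540054321289)
grip [[571.99932024 124.80892844  79.        ]] ((571.8330688476562, 124.57714080810547), (16.84051513671875, 79.76619720458984), 88.11235809326172)
front edge [[646.0, 228.2, 55.0], [511.8, 233.6, 55.0]] rear [[643.4, 90.0, 51.0], [504.6, 92.9, 51.0]]
black px 150 [566.38765205 108.81028997  76.72474134] [[567.51287076 111.00599573  75.        ]]
block 29 [ 541.01521029 -313.60805399   20.06102128] [[ 527.95261686 -351.65585336   16.00520578]
 [ 555.92919036 -250.82913553   22.95905602]]
```

Emit:
carry_out --fingers '[0.6,0.6,0.6,0.6,0.6,0.6,0.6,0.6,0.6,0.6,0.6,0.6,0.6,0.6,0.6,0.6,0.6,0.6,0.6,0.6]' --travel '[[0,0,0],[0,0,0],[0,0,0],[-1.5,-1.5,0],[-2.5,-2.8,0],[-2.5,-2.8,0],[-2.5,-2.8,0],[-2.5,-2.8,0],[-2.5,-2.8,0],[-2.5,-2.8,0],[-2.5,-2.8,0],[-2.5,-2.8,0],[-2.5,-2.8,0],[-2.5,-2.8,0],[-2.5,-2.8,0],[-2.5,-2.8,0],[-2.5,-2.8,0],[-2.5,-2.8,0],[-2.5,-2.8,0],[-1.5,-2.5,0]]' --turn '[[0,0,-0.087],[0,0,-0.087],[0,0,-0.088],[0,0,0],[0,0,0],[0,0,0],[0,0,0],[0,0,0],[0,0,0],[0,0,0],[0,0,0],[0,0,0],[0,0,0],[0,0,0],[0,0,0],[0,0,0],[0,0,0],[0,0,0],[0,0,0],[0,0,0]]'

```text
time_s: 2.2
tool_pos: [572.7, 122.0, 247.3]
orientation: [-180.0, 0.0, 177.9]
force: [-0.2, -0.2, -0.4]
width: 52.5
gripper_force: 0.0
```

Emit:
carry_out --fingers '[0.6,0.6,0.6,0.6,0.6,0.6,0.6,0.6,0,0,0,0,0,0]' --travel '[[0,0.3,1.5],[0,0,3.0],[0,0,3.0],[0,0,3.0],[0,0,3.0],[0,0,2.0],[0,0,1.1],[0,0,0],[0,0,0],[0,0,0],[0,0,0],[0,0,0],[0,0,0],[0,0,0]]' --turn '[[0,0,0],[0,0,0],[0,0,0],[0,0,0],[0,0,0],[0,0,0],[0,0,0],[0,0,0],[0,0,0],[0,0,0],[0,0,0],[0,0,0],[0,0,0],[0,0,0]]'

```text
time_s: 3.6
tool_pos: [571.8, 127.2, 81.8]
orientation: [180.0, 0.0, 178.0]
force: [0.5, -0.6, 2.6]
width: 13.9
gripper_force: 30.0
```

Emit:
carry_out --fingers '[0,0,0,0,0,0,0,0,0,0]' --travel '[[0,-0.5,0],[0,-1,0],[0,-1.5,0],[0,-1.5,0],[0,-1.5,0],[0,-1.5,0],[0,-1.0,0],[0,-0.5,0],[0,0,0],[0,0,0]]' --turn '[[0,0,0],[0,0,0],[0,0,0],[0,0,0],[0,0,0],[0,0,0],[0,0,0],[0,0,0],[0,0,0],[0,0,0]]'

```text
time_s: 4.6
tool_pos: [568.2, 34.7, 81.7]
orientation: [-179.9, -0.0, 177.9]
force: [-2.7, -0.6, 7.8]
width: 13.8
gripper_force: 30.0
```

Emit:
carry_out --fingers '[0,0,0,0]' --travel '[[0,-0.2,0],[0,-0.2,0],[0,0,0],[0,0,0]]' --turn '[[0,0,0],[0,0,0],[0,0,0],[0,0,0]]'

```text
time_s: 5.0
tool_pos: [568.1, 32.8, 81.7]
orientation: [180.0, -0.0, 178.0]
force: [-3.5, 5.0, 5.2]
width: 13.9
gripper_force: 30.0
```

```bash
python3 - <<'E'
from h import *
f=robot.grab_frame('scene'); c=f['color'][150:240,210:330]
cv2.imwrite('pics/open.png',cv2.resize(c,(720,540),interpolation=cv2.INTER_CUBIC)[:,:,::-1])
s=robot.read_state();print(s['tool_pos'],s['force'])
E
```

```text
[568.11383194  32.80662934  81.7381717 ] [-4.23190613  4.88246701  5.17616038]
```

View pics/open.png

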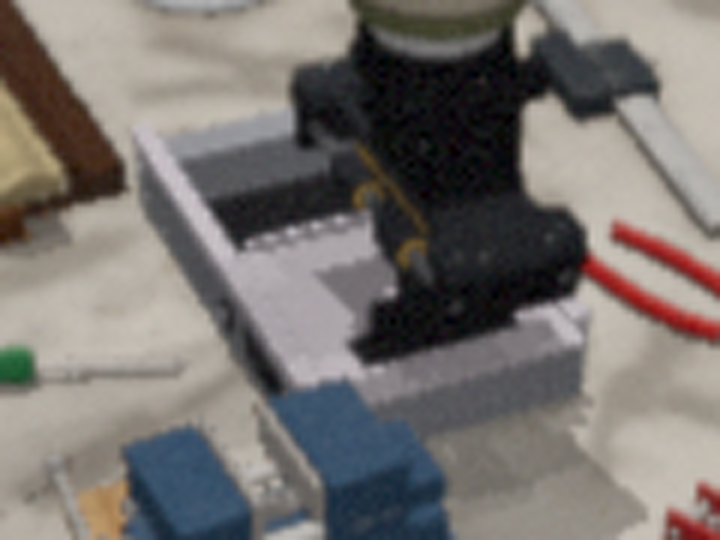

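The cover is nearly at the housing's end, with the front part of the plate still bounded by the chamber's near rim. I'll pull a little more to feel for the stop.

Emit:
carry_out --fingers '[0,0,0,0]' --travel '[[0,-0.2,0],[0,-0.2,0],[0,0,0],[0,0,0]]' --turn '[[0,0,0],[0,0,0],[0,0,0],[0,0,0]]'

```text
time_s: 5.45
tool_pos: [568.1, 32.6, 81.7]
orientation: [179.7, -0.0, 178.2]
force: [-2.4, 16.2, 3.5]
width: 13.9
gripper_force: 30.0
```

Emit:
carry_out --fingers '[0,0,0.5,0.5,0.6,1,1,1,1,1,1,1,1,1,1,1,1,1,1,1]' --travel '[[0,0.3,0],[0,0,0],[0,0,0],[0,0,0],[0,0,-1.5],[0,0,-3.0],[0,0,-3.5],[0,0,-2.0],[0,-1,0],[0,-2.5,0],[0,-3,0],[0,-3,0],[0,-3,0],[0,-3,0],[0,-3,0],[0,-3,0],[0,-3,0],[0,-3,0],[0,-2.5,0],[0,-2,0]]' --turn '[[0,0,0],[0,0,0],[0,0,0],[0,0,0],[0,0,0],[0,0,0],[0,0,0],[0,0,0],[0,0,0],[0,0,0],[0,0,0],[0,0,0],[0,0,0],[0,0,0],[0,0,0],[0,0,0],[0,0,0],[0,0,0],[0,0,0],[0,0,0]]'

```text
time_s: 7.45
tool_pos: [555.7, -290.8, 181.2]
orientation: [-180.0, -0.1, 177.9]
force: [-0.1, 0.8, 0.4]
width: 87.0
gripper_force: 0.0
```

```bash
python3 - <<'E'
from h import *
f=robot.grab_frame('top'); np.save('f1.npy',f,allow_pickle=True)
s=robot.read_state();print(s['tool_pos'],s['orientation'],s['qpos'].round(1))
c=f['color'][140:240,150:290]; cv2.imwrite('pics/open2.png',np.clip(cv2.resize(c,(784,560),interpolation=cv2.INTER_CUBIC)*1.4,0,255).astype(np.uint8)[:,:,::-1])
# long block from first frame, both views
for nm in('f0','g0'):
    f=np.load(nm+'.npy',allow_pickle=True).item(); h=cv2.cvtColor(f['color'],cv2.COLOR_RGB2HSV); P=cloud(f)
    m=((h[...,1]>120)&(h[...,0]<22)).astype(np.uint8); b=(340,420,195,222) if nm=='f0' else (305,358,262,318)
    k=np.zeros_like(m); k[b[2]:b[3],b[0]:b[1]]=m[b[2]:b[3],b[0]:b[1]]
    if nm=='g0': k[np.abs(P[...,2]-20)>5]=0
    k=cv2.morphologyEx(k,cv2.MORPH_OPEN,np.ones((2,2)))
    ct=max(cv2.findContours(k,0,1)[0],key=cv2.contourArea); q=onplane(f,ct[:,0],20)[:,:2].astype(np.float32)
    print(nm,k.sum(),cv2.minAreaRect(q))
    pts=onplane(f,np.argwhere(k)[:,::-1],20)[:,:2]; w,v=np.linalg.eigh(np.cov(pts.T)); print(pts.mean(0),np.degrees(np.arctan2(v[1,1],v[0,1])))
E
```

```text
[ 554.66858678 -294.11232779  181.27984358] [-1.79840044e+02 -8.56914764e-02  1.77695485e+02] [  1.   23.4  29.5  89.6 -11.8  70.1 120.2]
f0 640 ((545.72705078125, -291.4984130859375), (37.25920104980469, 119.12875366210938), 1.6509506702423096)
[ 544.72563784 -291.99131438] 92.20660079252232
g0 580 ((545.2984619140625, -296.31683349609375), (41.23741149902344, 122.29784393310547), 2.5096993446350098)
[ 545.32468733 -298.9751136 ] 91.93085410352
```

View pics/open2.png

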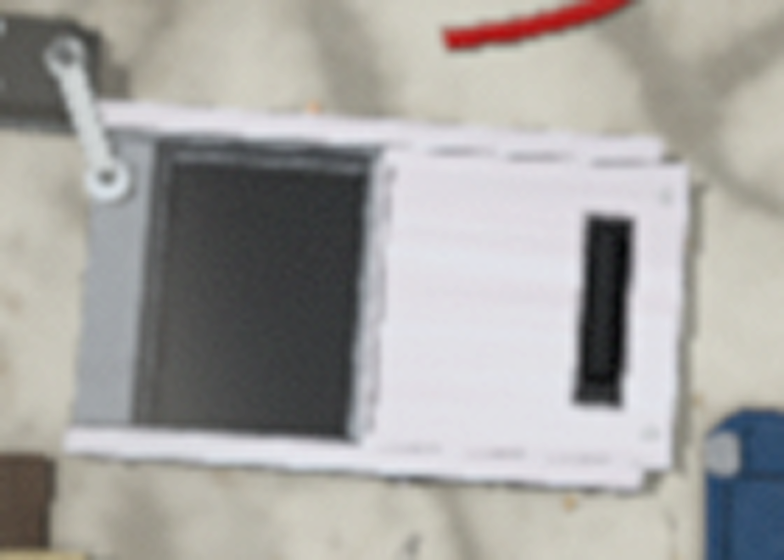

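The top view now shows the cover fully back over the housing. The chamber opening is clear, with rim corners near (160,140), (375,150), (135,428) and (350,440) in the crop. Next I'll turn for the grasp.

Emit:
carry_out --fingers '[1,1,1,1,1,1,1,1,1,1,1,1,1]' --travel '[[0,0,0],[0,0,0],[0,0,0],[0,0,0],[0,0,0],[0,0,0],[0,0,0],[0,0,0],[0,0,0],[0,0,0],[0,0,0],[0,0,0],[0,0,0]]' --turn '[[0,0,0.1],[0,0,0.14],[0,0,0.14],[0,0,0.14],[0,0,0.14],[0,0,0.14],[0,0,0.14],[0,0,0.14],[0,0,0.14],[0,0,0.14],[0,0,0.14],[0,0,0],[0,0,0]]'

```text
time_s: 8.8
tool_pos: [556.7, -288.2, 181.3]
orientation: [-180.0, 0.0, 92.3]
force: [0.8, -0.9, 0.1]
width: 87.1
gripper_force: 0.0
```

```bash
python3 - <<'E'
from h import *
f=np.load('f1.npy',allow_pickle=True).item()
U=lambda p:(np.array(p,float)+.5)/5.6-.5+np.array([150,140])
q=onplane(f,U([(160,140),(375,150),(350,440),(135,428)]),45); print(q.round(1).tolist(),q.mean(0))
o=onplane(f,U([(105,100),(660,140),(640,487),(65,452)]),56); print(o.round(1).tolist(),o.mean(0))
print(onplane(f,U([(107,180),(65,55)]),60).round(1).tolist())
print(onplane(f,U([(385,165),(360,455)]),56).round(1).tolist(),'grip',onplane(f,U([(604,310)]),81))
s=robot.read_state();print(s['tool_pos'],s['orientation'],s['qpos'].round(1))
E
```

```text
[[646.4, 240.0, 45.0], [644.9, 140.6, 45.0], [509.3, 146.9, 45.0], [512.1, 245.3, 45.0]] [578.16282782 193.18255698  45.        ]
[[662.1, 264.0, 56.0], [651.7, 8.3, 56.0], [490.6, 12.9, 56.0], [499.3, 274.4, 56.0]] [575.90036178 139.89715292  56.        ]
[[624.2, 260.6, 60.0], [681.7, 282.4, 60.0]]
[[636.0, 134.6, 56.0], [501.6, 141.0, 56.0]] grip [[568.25750392  31.45625466  81.        ]]
[ 556.6878     -288.21403366  181.3061041 ] [-1.79953028e+02  1.09580569e-02  9.22742417e+01] [-10.9  26.9  45.5  90.3 -19.9  71.3  40.3]
```

Emit:
carry_out --fingers '[1,1,1,1,1,1,1,1,1,0.3,0,0,0,0,0]' --travel '[[-0.1,-0.85,0],[0,0,2.0],[0,0,3.0],[0,0,3.0],[0,0,3.0],[0,0,2.5],[0,0,1.2],[0,0,0.6],[0,0,0],[0,0,0],[0,0,0],[0,0,0],[0,0,0],[0,0,0],[0,0,0]]' --turn '[[0,0,0],[0,0,0],[0,0,0],[0,0,0],[0,0,0],[0,0,0],[0,0,0],[0,0,0],[0,0,0],[0,0,0],[0,0,0],[0,0,0],[0,0,0],[0,0,0],[0,0,0]]'

```text
time_s: 10.3
tool_pos: [548.7, -289.1, 28.6]
orientation: [180.0, -0.0, 92.1]
force: [-0.6, 0.5, 0.3]
width: 47.0
gripper_force: 0.0
```

Still closing.

Emit:
carry_out --fingers '[0,0,0,0,0,0,0,0,0,0,0]' --travel '[[0,0,0],[0,0,0],[0,0,0],[0,0,0],[0,0,-1],[0,0,-2],[0,0,-3],[0,0,-3],[0,0,-3],[0,0,0],[0,0,0]]' --turn '[[0,0,0],[0,0,0],[0,0,0],[0,0,0],[0,0,0],[0,0,0],[0,0,0],[0,0,0],[0,0,0],[0,0,0],[0,0,0]]'

```text
time_s: 11.4
tool_pos: [549.0, -289.2, 149.4]
orientation: [179.9, 0.0, 92.1]
force: [-0.6, 1.1, -1.0]
width: 40.1
gripper_force: 30.0
```

Emit:
carry_out --fingers '[0,0,0,0,0,0,0,0,0,0,0,0,0,0,0,0,0,0,0,0]' --travel '[[0,0,0],[0,0,0],[0,0,0],[0,0,0],[0,0,0],[0,0,0],[0,0,0],[0,0,0],[0,0,0],[0,0,0],[0,0,0],[0,1,0],[0,2,0],[0,3,0],[0,3,0],[0,3,0],[0,3,0],[0,3,0],[0,3,0],[0,3,0]]' --turn '[[0,0,-0.1],[0,0,-0.14],[0,0,-0.14],[0,0,-0.14],[0,0,-0.14],[0,0,-0.14],[0,0,-0.14],[0,0,-0.14],[0,0,-0.14],[0,0,-0.14],[0,0,-0.14],[0,0,0],[0,0,0],[0,0,0],[0,0,0],[0,0,0],[0,0,0],[0,0,0],[0,0,0],[0,0,0]]'

```text
time_s: 13.4
tool_pos: [556.3, -47.2, 147.8]
orientation: [180.0, -0.1, 177.8]
force: [0.8, -0.1, -0.6]
width: 39.5
gripper_force: 30.0
```

Emit:
carry_out --fingers '[0,0,0,0,0,0,0,0,0,0,0,0]' --travel '[[-0.2,3,0],[-0.2,3,0],[-0.2,3,0],[-0.2,3,0],[-0.2,3,0],[-0.2,3,0],[0,3,0],[0,2,0],[0,1,0],[0,0,0],[0,0,0],[0,0,0]]' --turn '[[0,0,0],[0,0,0],[0,0,0],[0,0,0],[0,0,0],[0,0,0],[0,0,0],[0,0,0],[0,0,0],[0,0,0],[0,0,0],[0,0,0]]'

```text
time_s: 14.6
tool_pos: [577.6, 188.4, 148.5]
orientation: [-180.0, 0.0, 177.8]
force: [0.2, -0.3, -0.7]
width: 39.6
gripper_force: 30.0
```

Emit:
carry_out --fingers '[0,0,0,0,0,0,0,0,0,0]' --travel '[[0,0.5,0],[0,0,1.5],[0,0,2.0],[0,0,2.0],[0,0,1.5],[0,0,1.5],[0,0,1.0],[0,0,0.6],[0,0,0.4],[0,0,0]]' --turn '[[0,0,0],[0,0,0],[0,0,0],[0,0,0],[0,0,0],[0,0,0],[0,0,0],[0,0,0],[0,0,0],[0,0,0]]'

```text
time_s: 15.6
tool_pos: [577.7, 195.2, 43.4]
orientation: [180.0, 0.0, 178.0]
force: [0.0, 0.7, -0.7]
width: 39.6
gripper_force: 30.0
```

Emit:
carry_out --fingers '[0,0,0,0]' --travel '[[0,0,0.15],[0,0,0.15],[0,0,0],[0,0,0]]' --turn '[[0,0,0],[0,0,0],[0,0,0],[0,0,0]]'

```text
time_s: 16.0
tool_pos: [577.7, 195.2, 40.7]
orientation: [180.0, 0.0, 178.0]
force: [-0.0, -0.2, -0.8]
width: 39.5
gripper_force: 30.0
```

Emit:
carry_out --fingers '[0,0,0,0]' --travel '[[0,0,0.1],[0,0,0],[0,0,0],[0,0,0]]' --turn '[[0,0,0],[0,0,0],[0,0,0],[0,0,0]]'

```text
time_s: 16.4
tool_pos: [577.8, 195.2, 40.4]
orientation: [180.0, 0.0, 178.0]
force: [-3.6, -0.7, 7.6]
width: 39.7
gripper_force: 30.0
```

Contact with the floor. Release with a limited opening, lift, and move off toward the grip.

Emit:
carry_out --fingers '[0.6,0.6,0.6,0.6,0.6,0.6,0.6,0.6,0.6,0.6,0.6,0.6,0.6,0.6,0.6,0.6,0.6,0.6]' --travel '[[0,0,0],[0,0,0],[0,0,0],[0,0,-1],[0,0,-2.0],[0,0,-3],[0,0,-3],[0,0,-2],[0,-1,0],[0.1,-2.5,0],[0.1,-3,0],[0.1,-3,0],[0.1,-3,0],[0,-2.2,0],[0,-1.0,0],[0,-0.5,0],[0,0,0],[0,0,0]]' --turn '[[0,0,0],[0,0,0],[0,0,0],[0,0,0],[0,0,0],[0,0,0],[0,0,0],[0,0,0],[0,0,0],[0,0,0],[0,0,0],[0,0,0],[0,0,0],[0,0,0],[0,0,0],[0,0,0],[0,0,0],[0,0,0]]'

```text
time_s: 18.2
tool_pos: [567.9, 34.7, 149.4]
orientation: [180.0, -0.0, 178.1]
force: [0.2, 0.9, -0.9]
width: 52.2
gripper_force: 0.0
```

```bash
python3 - <<'E'
from h import *
f=robot.grab_frame('top'); np.save('f2.npy',f,allow_pickle=True)
c=f['color'][140:240,150:290]; cv2.imwrite('pics/placed.png',np.clip(cv2.resize(c,(784,560),interpolation=cv2.INTER_CUBIC)*1.4,0,255).astype(np.uint8)[:,:,::-1])
h=cv2.cvtColor(f['color'],cv2.COLOR_RGB2HSV)
k=((h[...,1]>110)&(h[...,0]<25)).astype(np.uint8); k[:150]=0;k[235:]=0;k[:,:170]=0;k[:,225:]=0
ct=max(cv2.findContours(k,0,1)[0],key=cv2.contourArea); z=np.median(cloud(f)[k>0][:,2]); print(k.sum(),z,cv2.minAreaRect(onplane(f,ct[:,0],32)[:,:2].astype(np.float32)))
s=robot.read_state();print(s['tool_pos'],s['orientation'],s['time_s'])
E
```

```text
763 32.90253324764444 ((577.6477661132812, 192.8494415283203), (43.661376953125, 120.7075424194336), 88.69673919677734)
[567.97755485  34.79286074 149.386656  ] [ 1.79974043e+02 -1.05387094e-02  1.78111626e+02] 18.25
```

View pics/placed.png

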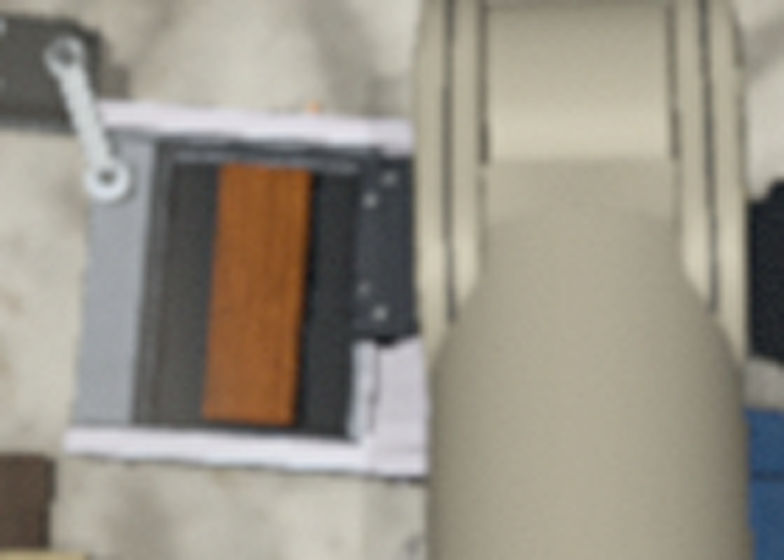

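The block lies flat in the chamber: centre (577.6,192.8), top at 33 mm, clear of all walls. Now I'll grip the bar again.

Emit:
carry_out --fingers '[0.6,0.6,0.6,0.6,0.6,0,0,0,0,0,0,0]' --travel '[[0,-0.2,1.5],[0,0,2.0],[0,0,2.0],[0,0,1.2],[0,0,0],[0,0,0],[0,0,0],[0,0,0],[0,0,0],[0,0,0],[0,0,0],[0,0,0]]' --turn '[[0,0,0],[0,0,0],[0,0,0],[0,0,0],[0,0,0],[0,0,0],[0,0,0],[0,0,0],[0,0,0],[0,0,0],[0,0,0],[0,0,0]]'

```text
time_s: 19.45
tool_pos: [568.1, 32.8, 82.8]
orientation: [179.9, 0.0, 178.1]
force: [-0.3, 5.2, 0.8]
width: 13.6
gripper_force: 30.0
```

Emit:
carry_out --fingers '[0,0,0,0,0,0,0,0,0,0,0,0,0,0]' --travel '[[0,0.5,0],[0,1,0],[0,1.5,0],[0,1.5,0],[0,1.5,0],[0,1.5,0],[0,1.5,0],[0,1,0],[0,1,0],[0,0.5,0],[0,0.5,0],[0,0,0],[0,0,0],[0,0,0]]' --turn '[[0,0,0],[0,0,0],[0,0,0],[0,0,0],[0,0,0],[0,0,0],[0,0,0],[0,0,0],[0,0,0],[0,0,0],[0,0,0],[0,0,0],[0,0,0],[0,0,0]]'

```text
time_s: 20.85
tool_pos: [572.7, 152.6, 82.8]
orientation: [179.9, 0.1, 178.0]
force: [5.4, 0.0, 0.7]
width: 13.6
gripper_force: 30.0
```

```bash
python3 - <<'E'
from h import *
f=robot.grab_frame('top'); g=robot.grab_frame('scene'); np.save('f3.npy',f,allow_pickle=True); np.save('g3.npy',g,allow_pickle=True)
a=cv2.resize(f['color'][140:210,140:210],(560,560),interpolation=cv2.INTER_CUBIC); 
b=cv2.resize(g['color'][140:210,225:255],(240,560),interpolation=cv2.INTER_CUBIC)
cv2.imwrite('pics/lev3.png',np.clip(np.hstack([a,b])*1.4,0,255).astype(np.uint8)[:,:,::-1])
s=robot.read_state();print(s['tool_pos'],s['force'])
E
```

```text
[572.67104301 152.59914228  82.80094591] [5.28255841 0.68613544 0.33224457]
```

View pics/lev3.png

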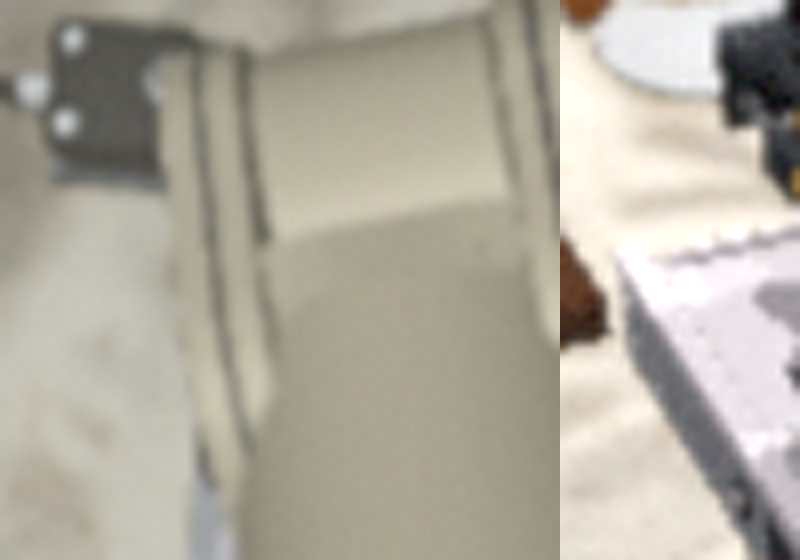

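The arm hides the lever in both views: only the switch body shows in the left part, and there is no lever in the right part. I'll go to about q=0, short of the click, then let go, back off and measure.

Emit:
carry_out --fingers '[0,0,0,0,0,0,0.5,0.5,0.5,0.6,0.6,0.6,0.6,0.6,0.6,0.6,0.6,0.6,0.6]' --travel '[[0,0.3,0],[0,0.4,0],[0,0.4,0],[0,0.2,0],[0,0,0],[0,0,0],[0,0,0],[0,0,0],[0,0,0],[0,0,-1.5],[0,0,-2.5],[0,0,-2.0],[0,-1.5,0],[0,-3,0],[0,-3,0],[0,-3,0],[0,-2,0],[0,-1,0],[0,0,0]]' --turn '[[0,0,0],[0,0,0],[0,0,0],[0,0,0],[0,0,0],[0,0,0],[0,0,0],[0,0,0],[0,0,0],[0,0,0],[0,0,0],[0,0,0],[0,0,0],[0,0,0],[0,0,0],[0,0,0],[0,0,0],[0,0,0],[0,0,0]]'

```text
time_s: 22.85
tool_pos: [567.7, 27.8, 142.7]
orientation: [-180.0, -0.0, 177.9]
force: [-0.5, 0.5, -0.0]
width: 52.3
gripper_force: 0.0
```

```bash
cat > lev.py <<'E'
from h import *
import sys
f=robot.grab_frame('top'); np.save(sys.argv[1]+'.npy',f,allow_pickle=True)
a=f['color'][140:215,140:240]
cv2.imwrite(f'pics/{sys.argv[1]}.png',np.clip(cv2.resize(a,(800,600),interpolation=cv2.INTER_CUBIC)*1.2,0,255).astype(np.uint8)[:,:,::-1])
s=robot.read_state();print(s['tool_pos'],s['time_s'])
E
python3 lev.py lev4
```

```text
[567.75155592  29.50831727 142.61775881] 22.9
```

View pics/lev4.png

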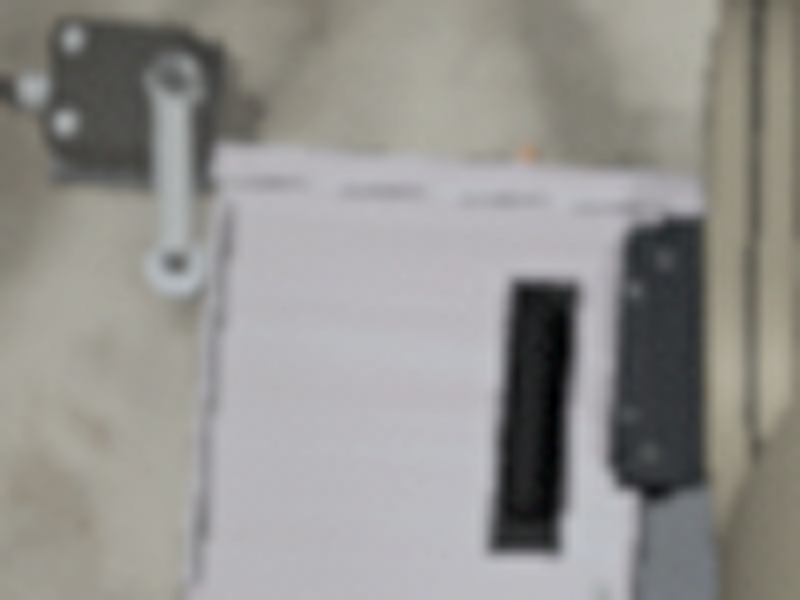

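The lever runs from the pivot at (174,77) to the roller at (175,265), and the cover edge is at about x=215. The grip's top is centred near (538,410).

```bash
python3 - <<'E'
from h import *
def meas(n,box,k,off,piv):
    f=np.load(n+'.npy',allow_pickle=True).item()
    U=lambda p:(np.array(p,float)+.5)/k-.5+np.array(off)
    p=onplane(f,U(piv),62)[:,:2]; d=p[1]-p[0]
    yb=np.radians(-2); x=np.array([np.cos(yb),np.sin(yb)]); y=np.array([-np.sin(yb),np.cos(yb)])
    print(n,p.round(1).tolist(),np.linalg.norm(d).round(1),'theta',.4+np.arctan2(d@y,-d@x), 'rel',[((q-[578,193.3])@x,(q-[578,193.3])@y) for q in p])
meas('lev4',0,8,(140,140),[(174,77),(175,265)])
meas('f1',0,5.6,(150,140),[(65,55),(107,180)])
# refine centroid of bright lever over dark: lever axis fit
f=np.load('lev4.npy',allow_pickle=True).item(); c=f['color'][140:180,150:172]
print(c[...,1][5:36].tolist())
E
```

```text
lev4 [[681.8, 281.7], [620.8, 278.5]] 61.1 theta 0.3129017145380409 rel [(np.float64(100.6741307025076), np.float64(91.95023571758561)), (np.float64(39.81594902398896), np.float64(86.63614788214085))]
f1 [[681.2, 281.9], [623.9, 260.2]] 61.3 theta 0.003145264968537509 rel [(np.float64(100.07308471357494), np.float64(92.19711147611528)), (np.float64(43.515729688018), np.float64(68.49445357580883))]
[[88, 61, 62, 60, 62, 60, 62, 63, 61, 61, 62, 61, 59, 54, 58, 70, 80, 89, 112, 124, 123, 122], [70, 60, 63, 63, 62, 63, 62, 60, 61, 68, 75, 77, 78, 70, 57, 53, 57, 68, 98, 117, 123, 121], [63, 61, 60, 64, 63, 64, 63, 63, 66, 78, 89, 94, 103, 105, 80, 55, 51, 61, 86, 104, 115, 119], [61, 62, 64, 63, 65, 63, 62, 66, 78, 88, 90, 91, 104, 119, 99, 67, 54, 61, 82, 96, 110, 117], [62, 65, 64, 65, 65, 64, 64, 71, 95, 95, 85, 80, 89, 106, 102, 76, 59, 63, 80, 91, 108, 115], [64, 62, 65, 64, 65, 66, 64, 72, 97, 105, 92, 81, 83, 98, 101, 81, 61, 63, 78, 90, 104, 110], [65, 65, 66, 63, 65, 64, 64, 66, 90, 117, 117, 103, 102, 108, 108, 87, 64, 65, 77, 85, 94, 98], [64, 65, 66, 64, 66, 66, 64, 64, 82, 1
[... 1782 characters left out ...]
 134, 124, 114, 135, 149, 151], [136, 136, 136, 135, 134, 132, 131, 128, 128, 136, 143, 147, 144, 134, 131, 132, 137, 121, 112, 136, 149, 150], [136, 137, 137, 137, 134, 132, 131, 131, 135, 140, 132, 124, 123, 128, 139, 138, 136, 117, 112, 137, 149, 150], [136, 138, 137, 135, 135, 134, 132, 133, 143, 144, 119, 95, 94, 119, 145, 142, 135, 118, 122, 143, 150, 150], [137, 138, 136, 137, 136, 134, 132, 133, 146, 149, 127, 100, 96, 125, 146, 141, 135, 121, 131, 148, 151, 151], [139, 138, 138, 137, 137, 134, 131, 132, 144, 152, 147, 137, 136, 144, 150, 136, 132, 121, 134, 150, 152, 151], [139, 140, 138, 138, 138, 136, 132, 131, 136, 148, 154, 155, 154, 155, 141, 126, 130, 121, 135, 150, 152, 152]]
```

Theta is about 0.313, with rest checking out at 0.003. The click needs about 5–7 mm more.

Emit:
carry_out --fingers '[0.6,0.6,0.6,0.6,0.6,0.6,0.6,0.6,0.6,0.6,0,0,0,0,0,0,0]' --travel '[[0,1,0],[0,2,0],[0,3,0],[0,3,0],[0,2.5,0],[0,2,0],[0,0,1],[0,0,2.5],[0,0,2.5],[0,0,0],[0,0,0],[0,0,0],[0,0,0],[0,0,0],[0,0,0],[0,0,0],[0,0,0]]' --turn '[[0,0,0],[0,0,0],[0,0,0],[0,0,0],[0,0,0],[0,0,0],[0,0,0],[0,0,0],[0,0,0],[0,0,0],[0,0,0],[0,0,0],[0,0,0],[0,0,0],[0,0,0],[0,0,0],[0,0,0]]'

```text
time_s: 24.6
tool_pos: [572.7, 164.3, 82.8]
orientation: [180.0, 0.0, 178.0]
force: [-1.1, 0.2, 2.5]
width: 13.8
gripper_force: 30.0
```

Emit:
carry_out --fingers '[0,0,0,0,0,0]' --travel '[[0,0.2,0],[0,0.2,0],[0,0.2,0],[0,0.1,0],[0,0,0],[0,0,0]]' --turn '[[0,0,0],[0,0,0],[0,0,0],[0,0,0],[0,0,0],[0,0,0]]'

```text
time_s: 25.2
tool_pos: [572.9, 170.3, 82.8]
orientation: [-179.9, -0.0, 177.9]
force: [-1.2, -4.4, 5.6]
width: 14.1
gripper_force: 30.0
```

Emit:
carry_out --fingers '[0,0,0,0]' --travel '[[0,0.1,0],[0,0,0],[0,0,0],[0,0,0]]' --turn '[[0,0,0],[0,0,0],[0,0,0],[0,0,0]]'

```text
time_s: 25.6
tool_pos: [573.0, 171.1, 82.8]
orientation: [-179.9, -0.0, 177.9]
force: [-2.2, -4.0, 5.2]
width: 13.7
gripper_force: 30.0
```

Emit:
carry_out --fingers '[0.5,0.5,0.5,0.6,0.6,0.6,0.6,0.6,0.6,0.6,0.6,0.6,0.6]' --travel '[[0,0,0],[0,0,0],[0,0,0],[0,0,-1.5],[0,0,-2.5],[0,0,-2.0],[0,-1.5,0],[0,-3,0],[0,-3,0],[0,-3,0],[0,-2.5,0],[0,-1,0],[0,0,0]]' --turn '[[0,0,0],[0,0,0],[0,0,0],[0,0,0],[0,0,0],[0,0,0],[0,0,0],[0,0,0],[0,0,0],[0,0,0],[0,0,0],[0,0,0],[0,0,0]]'

```text
time_s: 26.9
tool_pos: [567.9, 30.8, 142.8]
orientation: [-180.0, 0.0, 177.9]
force: [0.4, 0.6, 0.5]
width: 52.3
gripper_force: 0.0
```

```bash
python3 lev.py lev5
```

```text
[567.92319204  32.65775785 142.63990953] 26.95
```

View pics/lev5.png

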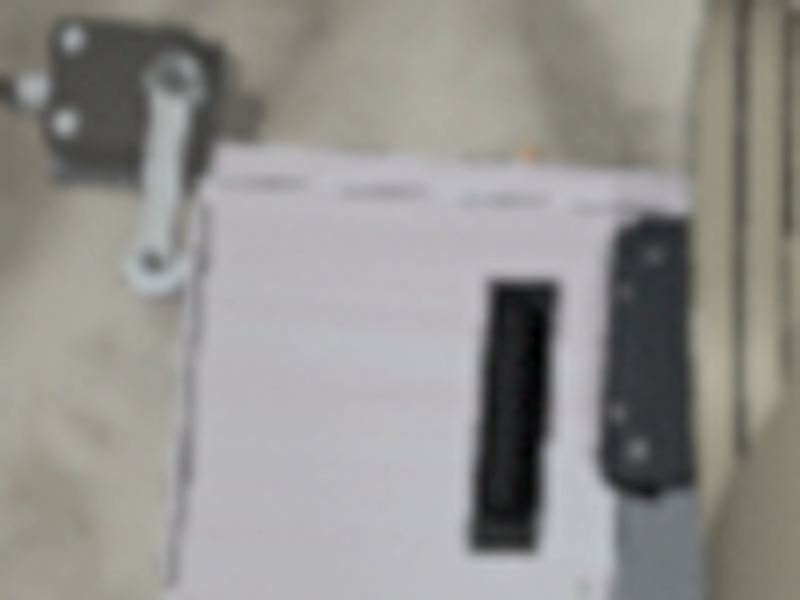

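The roller is now at (154,263) against the pivot at (174,77), with the cover edge touching it and the arm about parallel to the end face. I'll check the angle with subpixel hole centres.

```bash
python3 - <<'E'
from h import *
def hole(f,u,v,r=2):
    # dark hole centroid: contrast-weighted
    u0,v0=int(round(u)),int(round(v)); g=f['color'][v0-r:v0+r+1,u0-r:u0+r+1].mean(2); w=np.clip(np.percentile(g,70)-g,0,None)
    yy,xx=np.mgrid[-r:r+1,-r:r+1]; return u0+(w*xx).sum()/w.sum(),v0+(w*yy).sum()/w.sum()
T=[]
for n,a,b in(('f0',(161.2,149.6),(168.9,171.6)),('f1',(161.2,149.5),(168.6,171.7)),('f2',(161.2,149.5),(168.6,171.7)),('lev4',(161.3,149.2),(161.4,172.7)),('lev5',(161.3,149.2),(158.8,172.5))):
    f=np.load(n+'.npy',allow_pickle=True).item()
    uv=[hole(f,161.3,149.2),hole(f,*b)]
    p=onplane(f,[np.mean([ (161.3,149.3)],0),uv[1]],61)[:,:2]; d=p[1]-p[0]; A=np.arctan2(d[1],-d[0]); T.append(A); print(n,np.round(uv,2).tolist(),np.linalg.norm(d).round(1),'angle',A.round(3))
print('theta vs rest',np.round(np.array(T)-np.mean(T[:3]),3),'abs (box yaw -1.9)',(np.array(T)+.4-np.radians(1.9)*-1-0).round(3))
E
```

```text
f0 [[160.48, 148.65], [168.72, 171.11]] 60.1 angle -0.366
f1 [[160.47, 148.66], [168.75, 171.14]] 60.2 angle -0.366
f2 [[160.47, 148.61], [168.75, 171.13]] 60.1 angle -0.367
lev4 [[160.51, 148.65], [161.48, 172.23]] 59.7 angle -0.055
lev5 [[160.53, 148.7], [159.06, 172.02]] 59.3 angle 0.049
theta vs rest [ 0.001 -0.    -0.001  0.311  0.415] abs (box yaw -1.9) [0.068 0.067 0.067 0.378 0.482]
```

Theta is about 0.415, clicked but with a thin margin, so I'll nudge it about 1 mm further.

Emit:
carry_out --fingers '[0.6,0.6,0.6,0.6,0.6,0.6,0.6,0.6,0.6,0.6,0,0,0,0,0,0,0]' --travel '[[0,1,0],[0,2,0],[0,3,0],[0,3,0],[0,2.8,0],[0,2,0],[0,0,1],[0,0,2.5],[0,0,2.5],[0,0,0],[0,0,0],[0,0,0],[0,0,0],[0,0,0],[0,0,0],[0,0,0],[0,0,0]]' --turn '[[0,0,0],[0,0,0],[0,0,0],[0,0,0],[0,0,0],[0,0,0],[0,0,0],[0,0,0],[0,0,0],[0,0,0],[0,0,0],[0,0,0],[0,0,0],[0,0,0],[0,0,0],[0,0,0],[0,0,0]]'

```text
time_s: 28.65
tool_pos: [572.9, 170.5, 82.9]
orientation: [180.0, 0.0, 178.0]
force: [-1.0, 0.4, 2.7]
width: 13.4
gripper_force: 30.0
```

Emit:
carry_out --fingers '[0,0,0,0]' --travel '[[0,0.1,0],[0,0.1,0],[0,0,0],[0,0,0]]' --turn '[[0,0,0],[0,0,0],[0,0,0],[0,0,0]]'

```text
time_s: 29.05
tool_pos: [573.0, 171.1, 82.9]
orientation: [-179.9, -0.0, 177.9]
force: [-2.0, -4.0, 6.2]
width: 13.7
gripper_force: 30.0
```

Emit:
carry_out --fingers '[0,0,0,0]' --travel '[[0,0.1,0],[0,0,0],[0,0,0],[0,0,0]]' --turn '[[0,0,0],[0,0,0],[0,0,0],[0,0,0]]'

```text
time_s: 29.45
tool_pos: [573.0, 172.0, 82.9]
orientation: [-179.9, -0.0, 177.9]
force: [-3.5, -4.2, 6.0]
width: 13.9
gripper_force: 30.0
```

Emit:
carry_out --fingers '[0.5,0.5,0.5,0.6,0.6,0.6,0.6,0.6,0.6,0.6,0.6,0.6,0.6]' --travel '[[0,0,0],[0,0,0],[0,0,0],[0,0,-1.5],[0,0,-2.5],[0,0,-2.0],[0,-1.5,0],[0,-3,0],[0,-3,0],[0,-3,0],[0,-2.5,0],[0,-1,0],[0,0,0]]' --turn '[[0,0,0],[0,0,0],[0,0,0],[0,0,0],[0,0,0],[0,0,0],[0,0,0],[0,0,0],[0,0,0],[0,0,0],[0,0,0],[0,0,0],[0,0,0]]'

```text
time_s: 30.75
tool_pos: [567.9, 31.8, 142.8]
orientation: [-180.0, 0.0, 177.9]
force: [0.5, -0.1, -0.2]
width: 51.7
gripper_force: 0.0
```

```bash
python3 - <<'E'
from h import *
f=robot.grab_frame('top')
def hole(f,u,v,r=2):
    u0,v0=int(round(u)),int(round(v)); g=f['color'][v0-r:v0+r+1,u0-r:u0+r+1].mean(2); w=np.clip(np.percentile(g,70)-g,0,None)
    yy,xx=np.mgrid[-r:r+1,-r:r+1]; return u0+(w*xx).sum()/w.sum(),v0+(w*yy).sum()/w.sum()
h=hole(f,158.6,172); p=onplane(f,[(161.3,149.3),h],61)[:,:2]; d=p[1]-p[0]
print(h,np.linalg.norm(d),'theta',np.arctan2(d[1],-d[0])+.366)
s=robot.read_state();print(s['tool_pos'],s['time_s'],s['force'])
E
```

```text
(np.float64(158.73970840480274), np.float64(172.03837907375643)) 59.414935357352434 theta 0.4283051309672877
[567.97642259  33.64073132 142.64947485] 30.8 [-0.2618224  -0.0800027   0.42385492]
```

Theta is about 0.43, just past the click and well short of overtravel. The robot is clear and touching nothing, so I'm handing in.

```bash
python3 -c "
from rig import robot
print(robot.hand_in())"
```

```text
the job is handed in; nothing more can be done
None
```

The long block lies flat in the chamber, the cover is shut with the lever just past its click (measured at about 0.43 against 0.40), the gripper is clear, the other two blocks were not touched, and the job was handed in at about 31 s.

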